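# Find the rocking canister lid and press it home

## Robot

A 6-joint arm with a two-finger parallel gripper is mounted at the origin on the work surface. World frame = base frame: x ahead of the robot, y to its left, z up, the work surface at z = 0. Lengths are in m, angles in degrees, forces in N, time in s.
With the tool pointing down it reaches from about 0.3 to 0.75 m from the base axis. Payload 8.5 kg.
Tool frame: the origin (TCP) lies midway between the tips of the shut fingers; the grasp point (between the pads) lies behind it (grasp_offset is the z of the grasp point in the tool frame, in m); z points along the fingers, y is the direction in which the jaws open and shut (so a half turn about z gives the same grasp; the last joint's range is limited). The gripper opens to 85 mm and grips with 20 to 120 N. Pads are 22 mm wide; open, the fingers measure 114 mm over their backs; the gripper's body (76 mm by 85 mm) begins 54 mm behind the grasp point. The pads swing forward as they close: fully open they stand 13 mm farther back than shut.
Start: joints at [60.544, 21.807, 74.336, -0, 83.858, -12.336], TCP at [0.162, 0.526, 0.231] pointing down, gripper open.
Joint ranges: [-178.18, 178.18], [-50.72, 133.34], [12.68, 142.11], [-81.47, 261.47], [9.98, 163.14], [-165.26, 165.26]. Speed limits (degrees/s): [136.94, 136.94, 180, 180, 180, 180].

## Interface

Orientations are given as a 3x3 rotation matrix whose columns are the frame's x, y, z axes.
In Python, from rig import * gives the robot as it stands.
- The arm moves only by the shell command python3 -m pendant 'ROWS' [FORCE]. ROWS is JSON, one flat list of numbers, 7 for each row, row after row: the finger opening in mm, from 0 to 85.4, then the shift along the tool's x, y, z in units of 50 mm (1.0 is 50 mm), then the turn, a rotation vector about the tool's x, y, z in units of 8 degrees (1.0 is 8 degrees). In form: [hand, dx, dy, dz, wx, wy, wz, hand, dx, dy, dz, wx, wy, wz, ...]. A call has 1 to 12 rows; each row shifts and turns the commanded pose from where the row before left it, along the tool's axes as they then stand; what a row does not reach is not made up. A row lasts 1/10 s, in which the tool goes at most 50 mm and 8.59 degrees, less where a joint would pass 70% of its speed; a pose out of reach is approached as far as the arm can. A call is refused whole if a number of a shift passes 1 or a number of a turn 1, either way. A call with a gripper value outside its range is refused whole. The fingers move at their own pace and stop on an object; FORCE is the grip in N (left out, the last holds). Time passes only in rows, so rows that do not move let the fingers close. It gives the time, the measured TCP pose, the force and the opening at its end, in the units of the state.
- observe(): the state, without advancing time (a new reading comes with each control period).
- get_image(name): name is "scene" or "top"; returns a dict with "frame" (400x640x3 uint8, red, green, blue), "depth" (400x640 float32, m along the optical axis (not along the pixel's ray), 0 where there is no reading), "K" (3x3 intrinsics, pixels), "rvec" (rotation vector, rad) and "tvec" (3), from world to camera coordinates, as OpenCV has them. Camera axes: x right, y down, z forward; pixel columns grow to the right and rows downward; lengths in m; the calibration is good to about 2 mm. A picture is of the moment at which its call begins.
- close_job(): hands the job in, once; it reports no verdict.
The state is a dict: "time_s": time; "q": joint angles; "qvel": joint speeds; "joint_efforts": joint torques, N m; "position": TCP position; "tool_rot": TCP orientation; "ft_force": force on the tool from outside, world axes, zero at the start; "wrist_torque": the same for the moment, N m; "grip_width": finger opening in m.
Only numpy, scipy, OpenCV 4.12 (cv2) and the standard library are available. Lean on these libraries where they do the work, as an engineer would, in place of code of your own. Each camera call takes 0.05 s, during which the arm holds its last target.

## Task

One of the four wooden canister lids on the board is not fully home, though they all look alike: press near the edge of the lids, one after another, until you find the one that rocks, then press that lid down at its middle until it is fully home and level. Use only the fingertips: do not lift any lid or push it sideways off its place, leave every canister covered, leave the bowl, jug, jar and spoon alone, and finish clear of everything.

Things in the scene. Friction and masses are not known exactly. Their poses are not given: they have to be found in the camera images.
- lid_a_top (a point): Centre of the flat top of a plain light-wood canister lid, a disc 96 mm across, 12 mm thick, z up. Four lids a to d look and stand alike, tops 105 mm above the table at the start; a thin skirt reaches 11 mm below the disc, a 72 mm plug ring 10 mm into the canister. They are loose, 130 g each.
- lid_b_top (a point): Centre of the flat top of another lid, the same size and height as lid a.
- lid_c_top (a point): Centre of the flat top of another lid, the same size and height as lid a.
- lid_d_top (a point): Centre of the flat top of another lid, the same size and height as lid a.
- lid_a: The lid of lid_a_top. Origin on its axis, 12 mm below the top, z up. Three of the four lids are home and do not give when pressed near the edge; the other (any of a to d) is loose, standing 7 mm high on its seal under its middle (24 mm wide), as its canister is 7 mm lower.
- lid_b: The lid of lid_b_top. Origin on its axis, 12 mm below the top, z up. If it is the loose lid: pressed lightly (1 to 5 N) 30 to 40 mm from the centre, that edge dips 3 to 6 mm and the lid tilts about 0.2 rad; it levels again when let go. The same holds for a, c and d.
- lid_c: The lid of lid_c_top. Origin on its axis, 12 mm below the top, z up. If it is the loose lid: pressed within 10 mm of the centre with more than about 9 N it slides straight down 7 mm to its rim and stays down, top then 98 mm above the table. The same holds for a, b and d.
- lid_d: The lid of lid_d_top. Origin on its axis, 12 mm below the top, z up.
- board: Square dark-wood board, 270 x 270 x 18 mm, on which the four white canisters (92 mm across, firmly fixed, in two rows of two about 128 mm apart) stand. Origin: centre of its underside; x and y along its edges. It does not move.
- bowl: Copper-coloured bowl, 140 mm across, 60 mm high, loose bystander. Origin: centre of its underside.
- jug: White ceramic jug, 92 mm across, 140 mm high, handle reaching 77 mm from the axis along its -y; loose bystander. Origin: centre of its underside.
- jar: Empty glass storage jar with steel screw lid, 80 mm across, 120 mm high, loose bystander. Origin: centre of its underside.
- spoon: Steel spoon about 190 mm long lying on the table along its own x, loose bystander. Origin: under its middle.
Things that resemble listed ones, but are neither listed nor needed, are in the scene too. What is shaped like the lid_c but blue, green or turquoise is not meant.

How it is judged (in metres and radians):
On the way, in this order (a step that is already met when the one before it is completed fails the run):
1. the loose lid is rocked by pressing near its edge (a lid tilts more than 0.05 rad) (((angle between lid_a_top's own z axis and vertical above 0.05 rad and contact force between the fingers and lid_a above 0.2 N) or (angle between lid_b_top's own z axis and vertical above 0.05 rad and contact force between the fingers and lid_b above 0.2 N) or (angle between lid_c_top's own z axis and vertical above 0.05 rad and contact force between the fingers and lid_c above 0.2 N) or (angle between lid_d_top's own z axis and vertical above 0.05 rad and contact force between the fingers and lid_d above 0.2 N))), for 0.1 s.
2. that lid is pressed down level onto its rim (((height (world z) of lid_a_top below 0.1 m and angle between lid_a_top's own z axis and vertical below 0.03 rad) or (height (world z) of lid_b_top below 0.1 m and angle between lid_b_top's own z axis and vertical below 0.03 rad) or (height (world z) of lid_c_top below 0.1 m and angle between lid_c_top's own z axis and vertical below 0.03 rad) or (height (world z) of lid_d_top below 0.1 m and angle between lid_d_top's own z axis and vertical below 0.03 rad))), for 0.2 s.
At the end, for the whole second after the job is handed in: The loose lid has gone down at least 5 of its 7 mm; all four lids are level within 0.03 rad, at rest and within 13 mm of where they were (((height (world z) of lid_a_top below 0.1 m and angle between lid_a_top's own z axis and vertical below 0.03 rad) or (height (world z) of lid_b_top below 0.1 m and angle between lid_b_top's own z axis and vertical below 0.03 rad) or (height (world z) of lid_c_top below 0.1 m and angle between lid_c_top's own z axis and vertical below 0.03 rad) or (height (world z) of lid_d_top below 0.1 m and angle between lid_d_top's own z axis and vertical below 0.03 rad)) and angle between each of lid_a_top, lid_b_top, lid_c_top, lid_d_top's own z axis and vertical below 0.03 rad and distance of each of lid_a_top, lid_b_top, lid_c_top, lid_d_top from where it was at the start of the episode below 0.013 m and linear speed of each of lid_a, lid_b, lid_c, lid_d below 0.02 m/s); the robot touches nothing.
It fails at once if a lid is lifted (its centre more than 12 mm up) (height (world z) of any of lid_a_top, lid_b_top, lid_c_top, lid_d_top above 0.117 m).
It fails at once if a lid is shifted sideways or off its canister (more than 20 mm) (distance of any of lid_a_top, lid_b_top, lid_c_top, lid_d_top from where it was at the start of the episode above 0.02 m).
It fails at once if the bowl, jug, jar or spoon is moved more than 15 mm (distance of any of bowl, jug, jar, spoon from where it was at the start of the episode above 0.015 m).
It also fails if it takes over 48 s, if anything falls off the work surface, if the arm or the gripper's body presses on something with over 40 N, if the wrist force passes 120 N, or if a joint passes its speed limit or range.

## Working session

There is one attempt and no reset: what is moved stays moved. The work goes in short steps, Python scripts to look and compute and a shell command to move; the robot and the scene stay as the last step left them, time stands still between calls to the robot, and variables do not carry over. Pictures are saved under pics/ and viewed, and the job is handed in when it is done.

```bash
mkdir -p pics; ls; python3 - <<'E'
from rig import *
import cv2,numpy as np
o=observe()
for k,v in o.items(): print(k,np.round(v,3).tolist())
for n in("scene","top"):
    g=get_image(n); cv2.imwrite(f"pics/{n}0.png",g["frame"][:,:,::-1]); print(n,g["K"],g["rvec"],g["tvec"])
    np.savez(f"{n}0.npz",**g)
E
```

```text
pics
time_s 0.0
q [60.545, 21.842, 74.387, 0.001, 83.859, -12.336]
qvel [-0.041, 0.049, 0.087, 0.08, -0.001, -0.003]
joint_efforts [-0.002, -44.847, -23.128, -0.0, 0.005, 0.0]
position [0.162, 0.525, 0.231]
tool_rot [[-0.956, 0.294, -0.001], [0.294, 0.956, -0.001], [0.0, -0.001, -1.0]]
ft_force [-0.621, -0.002, 0.203]
wrist_torque [0.021, 0.0, 0.028]
grip_width 0.086
scene [[389.42725619   0.         318.10713238]
 [  0.         389.42725619 200.13625943]
 [  0.           0.           1.        ]] [ 0.85611666  2.66298561 -0.94308252] [ 0.47598708 -0.23218249  1.2301688 ]
top [[386.03595014   0.         322.9974258 ]
 [  0.         386.03595014 199.55643755]
 [  0.           0.           1.        ]] [ 2.20884487 -2.19136986  0.02845532] [0.04435211 0.59214771 0.85086879]
```

View pics/scene0.png

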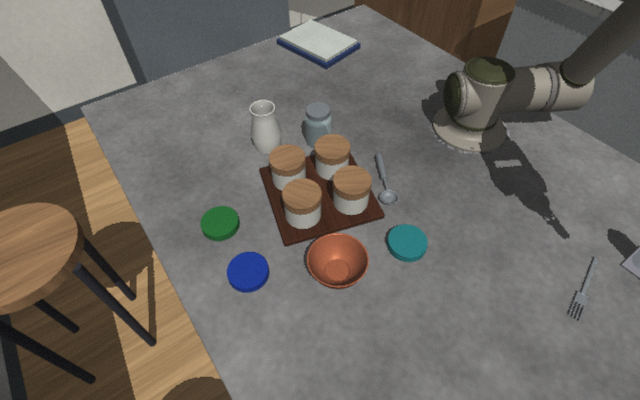

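View pics/top0.png

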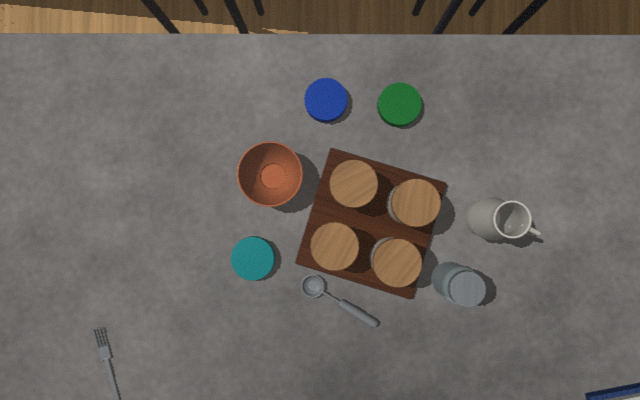

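The lids are the four light-wood discs, at top-view pixels (354,184), (416,203), (334,246) and (397,263). Possible mix-ups are the blue (326,100), green (400,104) and turquoise (253,258) discs on the table, and the stool in the scene view; I exclude all of these by colour and place.

```bash
cat > h.py <<'E'
import numpy as np,cv2
def world(g,u,v,d=None,z=None):
    R=cv2.Rodrigues(g["rvec"])[0];t=np.array(g["tvec"]).ravel()
    r=np.linalg.inv(g["K"])@np.array([u,v,1.])
    c=-R.T@t; w=R.T@r
    if z is not None: return c+w*(z-c[2])/w[2]
    return c+w*d
E
python3 - <<'E'
from h import *
g=np.load("top0.npz"); D=g["depth"]
H,W=D.shape
R=cv2.Rodrigues(g["rvec"])[0];t=g["tvec"].ravel()
uu,vv=np.meshgrid(np.arange(W),np.arange(H))
P=np.stack([uu,vv,np.ones_like(uu)],-1)@np.linalg.inv(g["K"]).T*D[...,None]
X=(P-t)@R
for u,v in[(354,184),(416,203),(334,246),(397,263)]:
    x0=X[v,u]
    m=(np.abs(X[...,2]-x0[2])<.006)&(np.hypot(X[...,0]-x0[0],X[...,1]-x0[1])<.06)&(D>0)
    m=cv2.connectedComponents(m.astype(np.uint8))[1]; m=m==m[v,u]
    p=X[m]; (cx,cy),r=cv2.minEnclosingCircle(p[:,:2].astype(np.float32))
    q=p-p.mean(0); n=np.linalg.svd(q,full_matrices=False)[2][2]
    print((u,v),p[:,:2].mean(0).round(4),(round(cx,4),round(cy,4)),round(r,4),"z",np.median(p[:,2]).round(4),"n",n.round(3),m.sum())
for n,u,v in[("bowl",270,174),("jug",512,220),("jar",467,288),("spoon",314,286),("spoonend",376,324),("blue",326,100),("green",400,104),("turq",253,258)]:
    print(n,X[v,u].round(3))
f=g["frame"][130:310,210:560,::-1]; cv2.imwrite("pics/crop0.png",cv2.resize(f,None,fx=2.2,fy=2.2,interpolation=3))
E
```

```text
(354, 184) [ 0.6216 -0.0106] (0.6221, -0.011) 0.0482 z 0.1053 n [0.001 0.003 1.   ] 1800
(416, 203) [ 0.5845 -0.1346] (0.5846, -0.1352) 0.048 z 0.1054 n [-0.     0.002  1.   ] 1826
(334, 246) [0.4968 0.0264] (0.4965, 0.026) 0.0481 z 0.1054 n [ 0.002 -0.001  1.   ] 1827
(397, 263) [ 0.4657 -0.0976] (0.4656, -0.0982) 0.0481 z 0.1056 n [0.003 0.004 1.   ] 1855
bowl [0.649 0.169 0.003]
jug [ 0.55  -0.347  0.059]
jar [ 0.42  -0.23   0.121]
spoon [0.399 0.068 0.004]
spoonend [ 0.321 -0.069  0.02 ]
blue [0.813 0.044 0.021]
green [ 0.804 -0.12   0.023]
turq [0.462 0.202 0.02 ]
```

View pics/crop0.png

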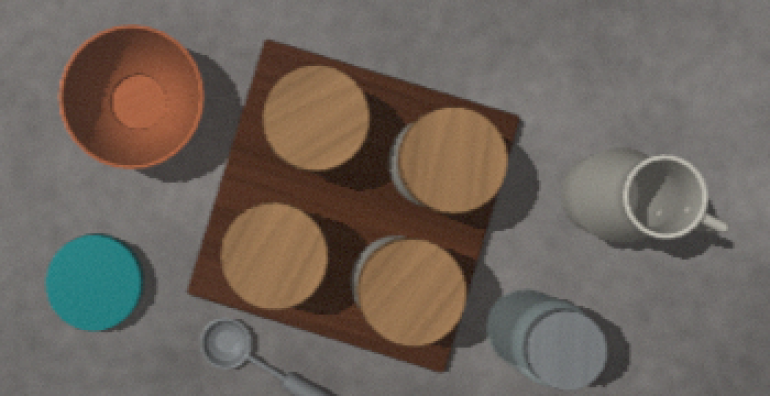

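All four lids are confirmed: light wood, tops at 105 mm, radius 48 mm. They stand at (0.622,-0.011), (0.585,-0.135), (0.497,0.026) and (0.466,-0.098). I'll shut the fingers and move over to the near edge of the third one, at (0.461,0.037).

```bash
python3 -m pendant '[0,-0.36,-0.32,0,0,0,0, 0,-0.36,-0.32,0,0,0,0, 0,-0.36,-0.32,0,0,0,0, 0,-0.36,-0.32,0,0,0,0, 0,-0.36,-0.32,0,0,0,0, 0,-0.36,-0.32,0,0,0,0, 0,-0.36,-0.32,0,0,0,0, 0,-0.36,-0.32,0,0,0,0, 0,-0.36,-0.32,0,0,0,0, 0,-0.36,-0.32,0,0,0,0, 0,-0.36,-0.32,0,0,0,0, 0,-0.36,-0.32,0,0,0,0]' 20
```

```text
time_s: 1.3
position: [0.312, 0.2776, 0.2311]
tool_rot: [[-0.956, 0.294, -0.0], [0.294, 0.956, -0.0], [0.0, -0.0, -1.0]]
ft_force: [0.5, 0.5, -1.2]
grip_width: 0.0001
```

```bash
python3 -m pendant '[0,-0.36,-0.31,0.16,0,0,0, 0,-0.36,-0.31,0.16,0,0,0, 0,-0.36,-0.31,0.16,0,0,0, 0,-0.36,-0.31,0.16,0,0,0, 0,-0.36,-0.31,0.16,0,0,0, 0,-0.36,-0.31,0.16,0,0,0, 0,-0.36,-0.31,0.16,0,0,0, 0,-0.36,-0.31,0.16,0,0,0, 0,-0.36,-0.31,0.16,0,0,0, 0,-0.36,-0.31,0.16,0,0,0, 0,-0.34,-0.31,0.16,0,0,0, 0,0,0,0,0,0,0]'; python3 - <<'E'
from rig import *; print(observe())
E
```

```text
time_s: 2.5
position: [0.4506, 0.0559, 0.1423]
tool_rot: [[-0.955, 0.297, -0.002], [0.297, 0.955, -0.0], [0.001, -0.001, -1.0]]
ft_force: [0.1, -0.6, -0.0]
grip_width: 0.0002
{'time_s': 2.5, 'q': array([-7.91859298e+00,  1.78432544e+01,  9.71542389e+01, -2.22708252e-02,
        6.50872539e+01, -8.06464105e+01]), 'qvel': array([ 2.62931867, -1.94369462,  0.91554567,  0.71228073,  1.49728358,
        2.31237827]), 'joint_efforts': array([ -1.53037693, -35.66196442, -19.19104099,  -0.11176926,
        -0.22527938,  -0.38591688]), 'position': array([0.45060055, 0.05586448, 0.14227271]), 'tool_rot': array([[-9.54952683e-01,  2.96754247e-01, -1.51355032e-03],
       [ 2.96754794e-01,  9.54953701e-01, -1.45401590e-04],
       [ 1.40222194e-03, -5.88004951e-04, -9.99998844e-01]]), 'ft_force': array([ 0.12952621, -0.57652185, -0.01317368]), 'wrist_torque': array([-0.00202313, -0.03011354,  0.03429084]), 'grip_width': 0.0002494636900038351}
```

```bash
python3 -m pendant '[0,-0.16,-0.15,0.1,0,0,0, 0,-0.15,-0.15,0.1,0,0,0, 0,0,0,0.15,0,0,0, 0,0,0,0.15,0,0,0, 0,0,0,0.1,0,0,0, 0,0,0,0.04,0,0,0, 0,0,0,0,0,0,0, 0,0,0,0,0,0,0]'
```

```text
time_s: 3.3
position: [0.4604, 0.0388, 0.1115]
tool_rot: [[-0.956, 0.294, 0.0], [0.294, 0.956, -0.0], [-0.0, 0.0, -1.0]]
ft_force: [0.9, 0.1, -0.8]
grip_width: 0.0004
```

```bash
python3 -m pendant '[0,0,0,0.03,0,0,0, 0,0,0,0.03,0,0,0, 0,0,0,0.03,0,0,0, 0,0,0,0.02,0,0,0, 0,0,0,0.02,0,0,0, 0,0,0,0.02,0,0,0, 0,0,0,0.02,0,0,0, 0,0,0,0,0,0,0, 0,0,0,0,0,0,0]'; python3 - <<'E'
from rig import *
import cv2
o=observe();print(o["ft_force"],o["position"],o["wrist_torque"])
g=get_image("scene");cv2.imwrite("pics/s1.png",cv2.resize(g["frame"][120:270,230:430,::-1],None,fx=4,fy=4,interpolation=3))
E
```

```text
time_s: 4.2
position: [0.4603, 0.0387, 0.1049]
tool_rot: [[-0.956, 0.294, 0.002], [0.294, 0.956, -0.001], [-0.002, -0.0, -1.0]]
ft_force: [-8.6, 1.7, 25.6]
grip_width: -0.0
[-8.60967884  1.68666478 25.6376144 ] [0.46033143 0.03869001 0.10490371] [ 0.11862065  1.47652219 -0.04868558]
```

View pics/s1.png

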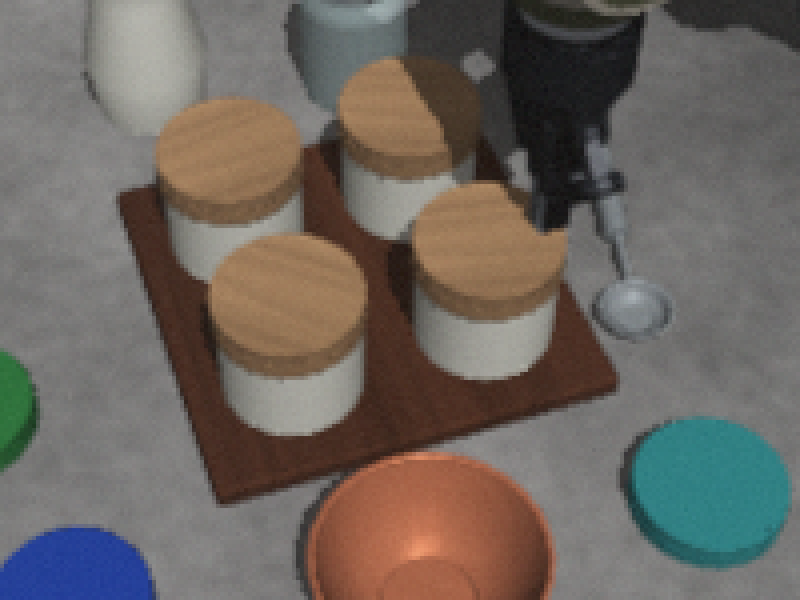

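The picture shows the finger on the lid at crop pixel (490,245). The lid stays level, with 26 N at 105 mm and no give, so this one is home. On to the next lid, the near edge of the one at (0.466,-0.098).

```bash
python3 -m pendant '[0,0,0,-0.15,0,0,0, 0,0,0,-0.15,0,0,0, 0,-0.02,-0.3,0,0,0,0, 0,-0.02,-0.4,0,0,0,0, 0,-0.02,-0.4,0,0,0,0, 0,-0.02,-0.4,0,0,0,0, 0,-0.02,-0.4,0,0,0,0, 0,-0.02,-0.4,0,0,0,0, 0,-0.02,-0.3,0,0,0,0, 0,0,0,0.1,0,0,0, 0,0,0,0,0,0,0, 0,0,0,0,0,0,0]'
```

```text
time_s: 5.45
position: [0.4287, -0.0869, 0.1127]
tool_rot: [[-0.956, 0.294, -0.0], [0.294, 0.956, 0.0], [0.001, 0.0, -1.0]]
ft_force: [-0.7, 0.8, -0.1]
grip_width: -0.0004
```

```bash
python3 -m pendant '[0,0,0,0.04,0,0,0, 0,0,0,0.04,0,0,0, 0,0,0,0.03,0,0,0, 0,0,0,0.03,0,0,0, 0,0,0,0.02,0,0,0, 0,0,0,0.02,0,0,0, 0,0,0,0.02,0,0,0, 0,0,0,0,0,0,0, 0,0,0,0,0,0,0]'; python3 - <<'E'
from rig import *
import cv2
o=observe();print(o["ft_force"],o["position"],o["wrist_torque"])
g=get_image("scene");cv2.imwrite("pics/s2.png",cv2.resize(g["frame"][120:270,230:430,::-1],None,fx=4,fy=4,interpolation=3))
E
```

```text
time_s: 6.35
position: [0.4287, -0.0875, 0.1049]
tool_rot: [[-0.956, 0.294, 0.001], [0.294, 0.956, -0.001], [-0.002, -0.0, -1.0]]
ft_force: [-8.3, 4.4, 28.8]
grip_width: -0.0002
[-8.31673868  4.44988768 28.84204648] [ 0.42874011 -0.08752521  0.10488114] [ 0.69077301  1.44973464 -0.03721563]
```

View pics/s2.png

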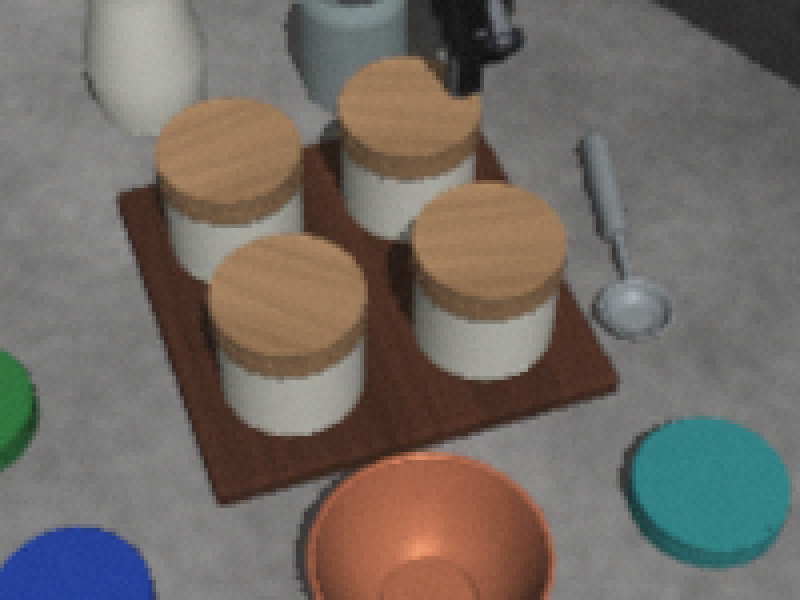

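The finger is on this lid's near edge, at crop pixel (462,85). It stays level, with 29 N at 105 mm, so it is home too. Next is the lid at (0.585,-0.135).

```bash
python3 -m pendant '[0,0,0,-0.15,0,0,0, 0,0,0,-0.15,0,0,0, 0,-0.3,0,0,0,0,0, 0,-0.4,0,0,0,0,0, 0,-0.4,0,0,0,0,0, 0,-0.4,0,0,0,0,0, 0,-0.4,0,0,0,0,0, 0,-0.4,0,0,0,0,0, 0,-0.2,0,0,0,0,0, 0,0,0,0.1,0,0,0, 0,0,0,0,0,0,0, 0,0,0,0,0,0,0]'; python3 -m pendant '[0,0,0,0.04,0,0,0, 0,0,0,0.04,0,0,0, 0,0,0,0.03,0,0,0, 0,0,0,0.03,0,0,0, 0,0,0,0.02,0,0,0, 0,0,0,0.02,0,0,0, 0,0,0,0.02,0,0,0, 0,0,0,0,0,0,0, 0,0,0,0,0,0,0]'; python3 - <<'E'
from rig import *
import cv2
o=observe();print(o["ft_force"],o["position"],o["wrist_torque"])
g=get_image("scene");cv2.imwrite("pics/s3.png",cv2.resize(g["frame"][120:270,230:430,::-1],None,fx=4,fy=4,interpolation=3))
E
```

```text
time_s: 7.6
position: [0.5473, -0.124, 0.1126]
tool_rot: [[-0.956, 0.294, -0.001], [0.294, 0.956, 0.0], [0.001, 0.0, -1.0]]
ft_force: [0.1, -0.7, 0.2]
grip_width: -0.0
time_s: 8.5
position: [0.5481, -0.1244, 0.1028]
tool_rot: [[-0.956, 0.294, -0.0], [0.294, 0.956, 0.0], [0.0, -0.0, -1.0]]
ft_force: [-2.9, 0.9, 1.1]
grip_width: 0.0002
[-2.86848406  0.85326363  1.07779932] [ 0.54812357 -0.12435825  0.10284889] [ 0.06017547  0.19521429 -0.0046113 ]
```

View pics/s3.png

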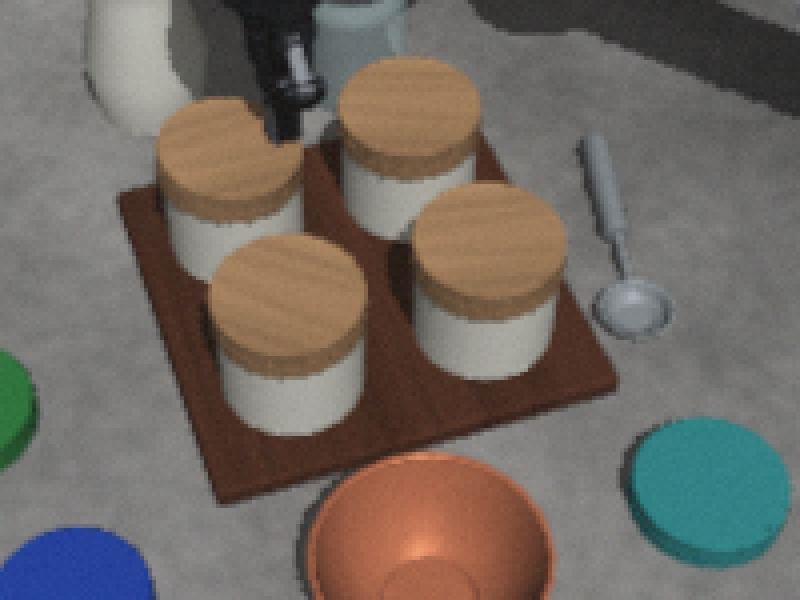

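This one gives: the finger is at crop pixel (285,130), 102.8 mm high, with only about 1 N on it. I'll press a bit deeper to make the tilt sure and hold it, then measure the tilt.

```bash
python3 -m pendant '[0,0,0,0.02,0,0,0, 0,0,0,0.02,0,0,0, 0,0,0,0,0,0,0, 0,0,0,0,0,0,0, 0,0,0,0,0,0,0]'; cat > m.py <<'E'
from h import *
from rig import get_image
def lids():
    g=get_image("top");D=g["depth"];H,W=D.shape
    R=cv2.Rodrigues(g["rvec"])[0];t=np.array(g["tvec"]).ravel()
    uu,vv=np.meshgrid(np.arange(W),np.arange(H))
    X=(np.stack([uu,vv,np.ones_like(uu)],-1)@np.linalg.inv(g["K"]).T*D[...,None]-t)@R
    for c in[(0.622,-.011),(.5845,-.135),(.4965,.026),(.4655,-.098)]:
        m=(np.hypot(X[...,0]-c[0],X[...,1]-c[1])<.055)&(X[...,2]>.085)&(X[...,2]<.113)&(D>0)
        p=X[m]
        A=np.c_[p[:,:2]-c,np.ones(len(p))]
        w=np.ones(len(p),bool)
        for _ in range(4):
            s=np.linalg.lstsq(A[w],p[w,2],rcond=None)[0]; w=abs(A@s-p[:,2])<.003
        print(c,len(p),w.sum(),"slope",s[:2].round(3),"z",s[2].round(4),"mean",p[w,:2].mean(0).round(4))
    return g
E
python3 -c "
from m import *
g=lids();cv2.imwrite('pics/t3.png',cv2.resize(g['frame'][130:310,210:560,::-1],None,fx=2.2,fy=2.2,interpolation=3))"
```

```text
time_s: 9.05
position: [0.5481, -0.1244, 0.101]
tool_rot: [[-0.956, 0.294, 0.0], [0.294, 0.956, -0.0], [-0.0, -0.0, -1.0]]
ft_force: [-3.0, 1.2, 5.3]
grip_width: -0.0002
(0.622, -0.011) 1814 1749 slope [-0.003 -0.001] z 0.1053 mean [ 0.6216 -0.0107]
(0.5845, -0.135) 312 247 slope [ 0.15  -0.069] z 0.1082 mean [ 0.5999 -0.1034]
(0.4965, 0.026) 1842 1792 slope [-0.004 -0.003] z 0.1054 mean [0.4968 0.0263]
(0.4655, -0.098) 437 378 slope [-0.008 -0.006] z 0.1056 mean [ 0.4763 -0.0761]
```

View pics/t3.png

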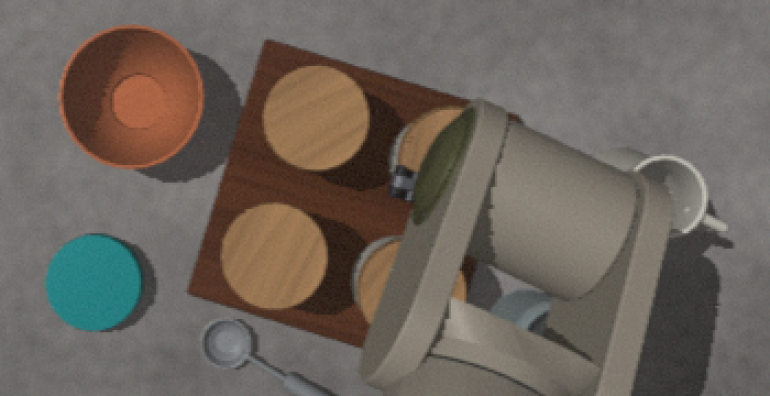

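The top view shows the lid behind the arm, at crop pixel (435,140). Its plane tilts by about 0.165 rad while the other lids are level, so this is the loose lid. I'll lift off slowly, let it level, and move over its middle.

```bash
python3 -m pendant '[0,0,0,-0.04,0,0,0, 0,0,0,-0.06,0,0,0, 0,0,0,-0.1,0,0,0, 0,0,0,-0.15,0,0,0, 0,0,0,0,0,0,0, 0,-0.2,0,0,0,0,0, 0,-0.36,0,0,0,0,0, 0,-0.2,0,0,0,0,0, 0,0,0,0,0,0,0, 0,0,0,0,0,0,0]'; python3 -c "
from m import *
lids()
from rig import *
g=get_image('scene');cv2.imwrite('pics/s4.png',cv2.resize(g['frame'][120:270,230:430,::-1],None,fx=4,fy=4,interpolation=3))"
```

```text
time_s: 10.1
position: [0.5844, -0.1355, 0.1179]
tool_rot: [[-0.956, 0.294, -0.001], [0.294, 0.956, 0.0], [0.001, 0.0, -1.0]]
ft_force: [-0.3, -0.3, -0.5]
grip_width: 0.0
(0.622, -0.011) 1815 1757 slope [-0.001  0.001] z 0.1053 mean [ 0.6218 -0.0107]
(0.5845, -0.135) 281 225 slope [ 0.005 -0.014] z 0.1057 mean [ 0.5854 -0.1022]
(0.4965, 0.026) 1836 1777 slope [-0.001 -0.   ] z 0.1054 mean [0.4969 0.0263]
(0.4655, -0.098) 497 434 slope [-0.001 -0.01 ] z 0.1057 mean [ 0.4676 -0.0674]
```

View pics/s4.png

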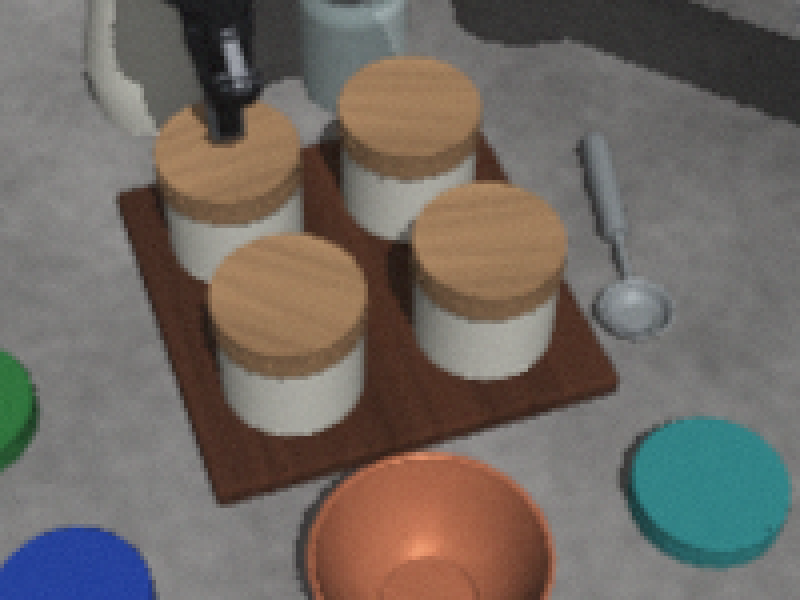

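The lid is level again, and the finger stands over its middle at crop pixel (228,135). Now I press it down.

```bash
python3 -m pendant '[0,0,0,0.1,0,0,0, 0,0,0,0.06,0,0,0, 0,0,0,0.04,0,0,0, 0,0,0,0.04,0,0,0, 0,0,0,0.03,0,0,0, 0,0,0,0.03,0,0,0, 0,0,0,0.03,0,0,0, 0,0,0,0.03,0,0,0, 0,0,0,0,0,0,0]';  python3 -m pendant '[0,0,0,0.03,0,0,0, 0,0,0,0.03,0,0,0, 0,0,0,0,0,0,0]'
```

```text
time_s: 11.1
position: [0.5845, -0.1356, 0.1011]
tool_rot: [[-0.956, 0.294, 0.0], [0.294, 0.956, -0.0], [-0.001, -0.0, -1.0]]
ft_force: [-1.4, 0.3, 5.5]
grip_width: -0.0005
time_s: 11.4
position: [0.5844, -0.1356, 0.0981]
tool_rot: [[-0.956, 0.294, 0.0], [0.294, 0.956, -0.0], [-0.001, -0.0, -1.0]]
ft_force: [-2.5, 0.8, 5.3]
grip_width: 0.0004
```

```bash
python3 -m pendant '[0,0,0,0.02,0,0,0, 0,0,0,0.02,0,0,0, 0,0,0,0.02,0,0,0, 0,0,0,0,0,0,0, 0,0,0,0,0,0,0]'
```

```text
time_s: 11.9
position: [0.5845, -0.1356, 0.0979]
tool_rot: [[-0.956, 0.294, 0.002], [0.294, 0.956, -0.002], [-0.003, -0.001, -1.0]]
ft_force: [-10.3, 3.2, 27.2]
grip_width: -0.0003
```

The force rose to 27 N at 98 mm, so the lid is on its rim. I'll lift straight up and move clear to look.

```bash
python3 -m pendant '[0,0,0,-0.06,0,0,0, 0,0,0,-0.1,0,0,0, 0,0,0,-0.2,0,0,0, 0,0,0,-0.4,0,0,0, 0,0,0,-0.4,0,0,0, 0,0,0,-0.4,0,0,0, 0,0,0,-0.4,0,0,0, 0,0,0,-0.4,0,0,0, 0,0,0,-0.3,0,0,0, 0,0,0,-0.1,0,0,0]'; python3 -m pendant '[0,0.3,0.2,0,0,0,0, 0,0.36,0.32,0,0,0,0, 0,0.36,0.32,0,0,0,0, 0,0.36,0.32,0,0,0,0, 0,0.36,0.32,0,0,0,0, 0,0.36,0.32,0,0,0,0, 0,0.36,0.32,0,0,0,0, 0,0.36,0.32,0,0,0,0, 0,0.36,0.32,0,0,0,0, 0,0.36,0.32,0,0,0,0, 0,0.36,0.32,0,0,0,0, 0,0.36,0.32,0,0,0,0]'; python3 -m pendant '[0,0.36,0.36,0,0,0,0, 0,0.36,0.36,0,0,0,0, 0,0.36,0.36,0,0,0,0, 0,0.36,0.36,0,0,0,0, 0,0.36,0.36,0,0,0,0, 0,0.36,0.36,0,0,0,0, 0,0.36,0.36,0,0,0,0, 0,0.36,0.36,0,0,0,0, 0,0.2,0.2,0,0,0,0, 0,0,0,0,0,0,0, 0,0,0,0,0,0,0]'; python3 -c "
from m import *
g=lids();cv2.imwrite('pics/t5.png',g['frame'][:,:,::-1])"
```

```text
time_s: 12.9
position: [0.5849, -0.1358, 0.2343]
tool_rot: [[-0.956, 0.294, 0.003], [0.294, 0.956, -0.001], [-0.003, -0.0, -1.0]]
ft_force: [0.1, -0.3, 0.2]
grip_width: -0.0
time_s: 14.1
position: [0.4349, 0.1056, 0.232]
tool_rot: [[-0.956, 0.295, -0.001], [0.295, 0.956, 0.0], [0.001, -0.0, -1.0]]
ft_force: [0.4, -0.0, -0.1]
grip_width: 0.0001
time_s: 15.2
position: [0.3338, 0.2972, 0.2321]
tool_rot: [[-0.956, 0.294, -0.0], [0.294, 0.956, -0.0], [0.0, -0.001, -1.0]]
ft_force: [0.4, 0.6, 0.1]
grip_width: -0.0003
(0.622, -0.011) 1822 1759 slope [0.001 0.001] z 0.1053 mean [ 0.6218 -0.0106]
(0.5845, -0.135) 1826 1744 slope [-0.001 -0.003] z 0.0984 mean [ 0.5855 -0.135 ]
(0.4965, 0.026) 1844 1799 slope [-0.002 -0.001] z 0.1054 mean [0.4968 0.0263]
(0.4655, -0.098) 1908 1811 slope [-0.002 -0.002] z 0.1055 mean [ 0.4658 -0.0977]
```

View pics/t5.png

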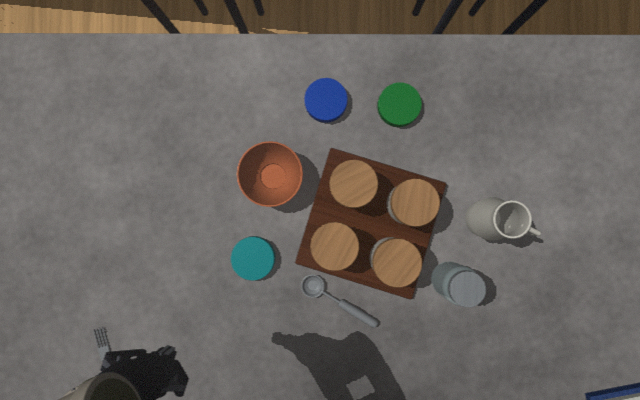

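The arm is clear, at pixel (130,375). The lid at (415,203) is down at 98.4 mm and level, the other lids are unchanged, and the bowl, jug, jar and spoon are where they were.

```bash
python3 -c "
from rig import *
print(close_job())"
```

```text
the job is handed in; nothing more can be done
None
```

The loose lid was the one at (0.585, -0.135), and it is now fully home and level. I handed the job in at about 15 s of the 48 s allowed.

- **Finding it:** I pressed three lids near the edge. The first two held firm at 26–29 N. The third gave way at 1–5 N and tilted about 0.165 rad. I did not press the fourth lid, at (0.622, -0.011), because the loose one had already been found.
- **Pressing it home:** The loose lid levelled when let go. I then pressed its middle until it stopped at 98 mm, with the force reaching 27 N. While it was moving, the readings between steps were only about 5 N, less than the 9 N the task described.
- **Last checks:** The lid's top measured 98.4 mm, about 1 mm from its starting position sideways. The other three stayed at about 105 mm and in place, and all four were level within 0.004 rad. In the picture the bowl, jug, jar and spoon had not moved, and the arm was clear. No check failed.

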